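# Free the seized hold-down on the violin cradle

## Task

The violin body on the bench is held in its cradle by three identical black knobs, each with a metal arm over the violin's edge. Free the middle one, at the neck end (the other two are on the violin's shoulders): it has seized, so grip the knob firmly, break it loose anticlockwise (seen from above) with a short firm twist, and go on turning it the same way, about 80 degrees in all, until its arm is swung well clear of the violin; then let go. Leave the other two knobs tight, as they are.

Things in the scene. Friction and masses are not known exactly. Their poses are not given: they have to be found in the camera images.
- clamp_neck (a joint): Angle of the hold-down to free, rad: 0 at the start (arm over the violin's edge), grows anticlockwise from above, end stop 1.65. Round black knob, 46 mm across, 36 mm tall; a flat arm under it, 18 mm wide, 60 mm from the axis to its tip, turns with it. Needs 0.25 to 0.45 N m at 5 to 10 degrees, next to none beyond 18; let go before that, it springs back. A 35 N grip holds, 15 N slips.
- clamp_neck_grip (a point): Point on that knob's upright axis, 12 mm below its flat top, 24 mm above the top of its arm, 116 mm above the bench. z up; x along the arm, turning with it. The violin's edge (82 mm above the bench) begins 35 mm from the axis. Nothing within 120 mm of the axis stands higher than the knob. The cradle may stand turned up to 46 degrees either way, its neck end towards the robot.
- clamp_left (a joint): Angle, rad, of the identical hold-down on the violin's shoulder to the left seen from the neck end: 120 mm along the violin from the neck one and 119 mm aside. 0 = tight, as at the start. To be left alone.
- clamp_right (a joint): Angle, rad, of the identical hold-down on the violin's other shoulder, to the right: 120 mm along the violin from the neck one and 119 mm aside. 0 = tight, as at the start. To be left alone.

How it is judged:
On the way:
1. the knob at the neck end has broken loose (turned more than 23 degrees) (value of joint clamp_neck above 0.4 rad), for 0.05 s.
At the end, for the whole second after the job is handed in: The hold-down at the neck end stands turned at least 63 degrees anticlockwise (1.1 rad or more, up to its end stop), its arm clear of the violin; the other two have turned less than 9 degrees (value of joint clamp_neck above 1.1 rad and value of joint each of clamp_left, clamp_right below 0.15 rad); the robot touches nothing.
It fails at once if one of the other two hold-downs is turned by more than 9 degrees (value of joint any of clamp_left, clamp_right above 0.15 rad).
It also fails if it takes over 32 s, if anything falls off the work surface, if the arm or the gripper's body presses on something with over 40 N, if the wrist force passes 120 N, or if a joint passes its speed limit or range.

## Robot

A 6-joint arm with a two-finger parallel gripper is mounted at the origin on the work surface. World frame = base frame: x ahead of the robot, y to its left, z up, the work surface at z = 0. Lengths are in m, angles in rad, forces in N, time in s.
With the tool pointing down it reaches from about 0.3 to 0.875 m from the base axis. Payload 6.4 kg.
Tool frame: the origin (TCP) lies midway between the tips of the shut fingers; the grasp point (between the pads) lies 19 mm behind it; z points along the fingers, y is the line along which they close (so a half turn about z gives the same grasp; the last joint's range is limited). The gripper opens to 85 mm and grips with 20 to 120 N. Pads are 22 mm wide; open, the fingers measure 114 mm over their backs; the gripper's body (76 mm by 85 mm) begins 54 mm behind the grasp point. The pads swing forward as they close: fully open they stand 13 mm farther back than shut.
Start: joints at [-1.373, 0.181, 1.607, -0, 1.354, -0.206], TCP at [0.226, -0.529, 0.231] pointing down, gripper open.
Joint ranges: [-2.99, 2.99], [-0.89, 2.07], [0.3, 2.58], [-1.14, 4.28], [0, 2.63], [-3.12, 3.12]. Speed limits (rad/s): [2.57, 2.57, 3.01, 3.14, 3.14, 3.14].

## Interface

Orientations are given as a unit quaternion [w, x, y, z].
In Python, from bench import ctrl gives the robot as it stands.
- The arm moves only by the tool drive_tool, never from a script. Its argument "plan" is a list that holds one entry, the list of rows, each a list of 4 numbers: the shift along the tool's x, y, z scaled (see below), then the turn about the tool's z scaled (see below). In form: [[[x, y, z, roll], ...]]. A call has 1 to 12 rows; each row is the pose to reach, as a shift and turn from the pose commanded when the call began, along the tool's axes at that moment, turning the shorter way round; what a row does not reach only later rows make up. The controller multiplies each number of a shift by 400 mm and each number of a turn by 180 degrees. A row lasts 1/12 s, in which the tool goes at most 41.7 mm and 7.16 degrees, less where a joint would pass 70% of its speed; a pose out of reach is approached as far as the arm can. A call with a number of a shift or a turn outside -1 to 1 is refused whole. A call with a gripper value outside its range is refused whole. "jaw" is the closure, from 0 (fully open) to 1 (shut), set as the call begins (left out, the last holds). The fingers move at their own pace and stop on an object; the grip force is fixed at half the most. Time passes only in rows, so rows that repeat a pose let the fingers close. It gives the time, the measured TCP pose, the force, the opening and the grip force at its end, in the units of the state.
- ctrl.get_obs(): the state, without advancing time (a new reading comes with each control period).
- ctrl.camera(name): name is "side" or "top"; returns (picture, depth): 480x640x3 uint8, red, green, blue; 480x640 float32, m along the optical axis (not along the pixel's ray), 0 where there is no reading.
- ctrl.camera_info(name): a dict with "camera_matrix" (3x3 intrinsics, pixels), "R" (3x3) and "t" (3): a world point X has camera coordinates R X + t. Camera axes: x right, y down, z forward; pixel columns grow to the right and rows downward; lengths in m; the calibration is good to about 2 mm. A picture is of the moment at which its call begins. camera_info takes no time and is no camera call.
- ctrl.hand_in(): hands the job in; it is judged then, once.
The state is a dict: "time_s": time; "q": joint angles; "dq": joint speeds; "joint_efforts": joint torques, N m; "eef_pos": TCP position; "eef_rot": TCP orientation; "wrist_force": force on the tool from outside, world axes, zero at the start; "torque": the same for the moment, N m; "opening": opening from 0.0 (shut) to 1.0 (fully open); "grasp_force": force on a finger pad.
Only numpy, scipy, OpenCV 4.12 (cv2) and the standard library are available. Lean on these libraries where they do the work, as an engineer would, in place of code of your own. Each camera call takes 0.05 s, during which the arm holds its last target. There are 200 camera calls.

## Working session

There is one attempt and no reset: what is moved stays moved. The work goes in short steps, Python scripts to look and compute and a tool call to move; the robot and the scene stay as the last step left them, time stands still between calls to the robot, and variables do not carry over. Pictures are saved under pics/ and viewed, at most 10 in all, crops included, and the job is handed in when it is done.

Besides the shell and the picture viewer there is one more tool, called in YAML: its name, and indented under it one key for each argument. drive_tool: Moves the arm, as the interface text tells. Its arguments: {"type":"object","properties":{"plan":{"type":"array"},"jaw":{"type":"number"}},"required":["plan"]}

```bash
mkdir -p pics; python3 - <<'E'
from bench import ctrl
import cv2,numpy as np
o=ctrl.get_obs();print({k:np.round(o[k],3) for k in('time_s','q','eef_pos','eef_rot','opening')})
for n in('top','side'):
    p,d=ctrl.camera(n);cv2.imwrite(f'pics/{n}0.png',p[:,:,::-1]);np.savez(f'{n}0.npz',p=p,d=d)
    i=ctrl.camera_info(n);print(n,np.round(i['camera_matrix'],1).tolist(),np.round(i['R'],3).tolist(),np.round(i['t'],3).tolist())
E
```

```text
{'time_s': np.float64(0.0), 'q': array([-1.373,  0.182,  1.608,  0.   ,  1.354, -0.206]), 'eef_pos': array([ 0.226, -0.528,  0.23 ]), 'eef_rot': array([-0.001,  0.98 ,  0.201,  0.   ]), 'opening': np.float64(1.001)}
top [[514.7, 0.0, 321.2], [0.0, 514.7, 232.5], [0.0, 0.0, 1.0]] [[-0.011, -0.999, -0.039], [-0.991, 0.017, -0.135], [0.136, 0.038, -0.99]] [0.044, 0.599, 0.866]
side [[576.8, 0.0, 325.3], [0.0, 576.8, 239.4], [0.0, 0.0, 1.0]] [[-0.799, -0.601, 0.006], [-0.299, 0.39, -0.871], [0.522, -0.698, -0.491]] [0.479, 0.304, 0.662]
```

View pics/top0.png

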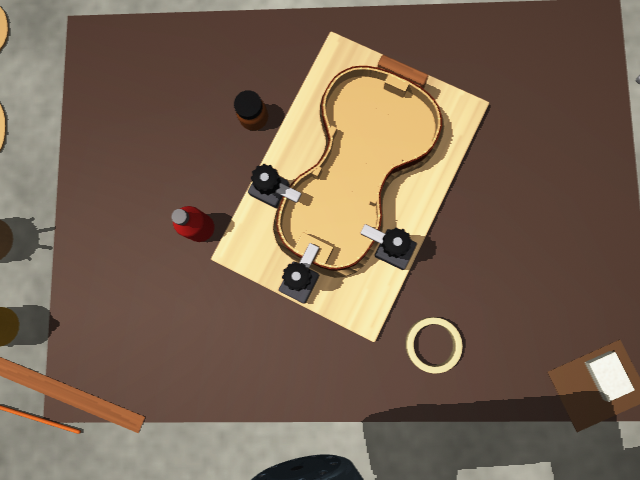

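View pics/side0.png

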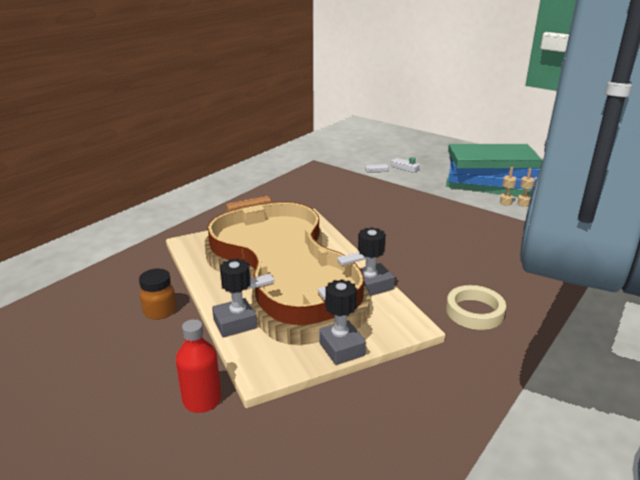

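The top view shows the neck knob at about (296,276), its arm pointing to (311,256). The left knob is at (265,179) and the right at (398,241). The side view agrees, with the neck knob at about (341,298) and free space around it.

```bash
cat > h.py <<'E'
import numpy as np,cv2
from bench import ctrl
from scipy.spatial.transform import Rotation as Ro
def cloud(n,d):
    i=ctrl.camera_info(n);K=np.array(i['camera_matrix']);v,u=np.mgrid[:480,:640]
    c=np.stack([(u-K[0,2])/K[0,0]*d,(v-K[1,2])/K[1,1]*d,d],-1)
    return (c-np.array(i['t']))@np.array(i['R'])
def knob(n,p,d,near=None):
    """black blobs at knob-top height: world centre"""
    X=cloud(n,d);m=((p.max(-1)<70)|((np.ptp(p.astype(int),axis=-1)<30)))&(abs(X[...,2]-.128)<.007)&(d>0)
    k,l,s,c=cv2.connectedComponentsWithStats(m.astype(np.uint8))
    for j in range(1,k):
        if s[j,4]>150:
            P=X[l==j];(cx,cy),r=cv2.minEnclosingCircle(P[:,:2].astype(np.float32))
            print(n,c[j].round(),s[j,4],'circ',round(cx,4),round(cy,4),round(r,4),'med',np.median(P,0).round(4))
def tool(target):
    o=ctrl.get_obs();R=Ro.from_quat(np.roll(o['eef_rot'],-1))
    print('t',o['time_s'],'pos',np.round(o['eef_pos'],4),'shift mm',(R.inv().apply(np.array(target)-o['eef_pos'])*1000).round(1),'rows units',(R.inv().apply(np.array(target)-o['eef_pos'])/.4).round(4))
    print('tool y dir deg',np.degrees(np.arctan2(*R.apply([0,1,0])[1::-1])).round(1),'z',R.apply([0,0,1]).round(3),'q',np.round(o['q'],3))
E
python3 - <<'E'
from h import *
for n in('top','side'):
    z=np.load(n+'0.npz');knob(n,z['p'],z['d'])
i=ctrl.camera_info('top');K=np.array(i['camera_matrix']);R=np.array(i['R']);t=np.array(i['t'])
for u,v,h in((296,276,.13),(311,254,.092),(265,179,.13),(398,241,.13)):
    r=R.T@np.linalg.inv(K)@[u,v,1];c=-R.T@t;print((c+r*(h-c[2])/r[2]).round(4))
E
```

```text
top [265. 178.] 561 circ 0.6795 0.1235 0.0231 med [0.6789 0.1231 0.1283]
top [180. 216.] 209 circ 0.6177 0.2612 0.0128 med [0.6172 0.2602 0.1308]
top [397. 242.] 595 circ 0.5708 -0.0874 0.0226 med [ 0.5703 -0.0869  0.1283]
top [296. 276.] 601 circ 0.5191 0.0729 0.0229 med [0.5187 0.0729 0.1284]
side [425.  32.] 733 circ 1.4733 -1.7993 0.5627 med [ 1.3868 -1.7958  0.1282]
side [372. 235.] 317 circ 0.5685 -0.0877 0.0245 med [ 0.5667 -0.082   0.1262]
side [234. 267.] 417 circ 0.6777 0.1236 0.0241 med [0.6741 0.1288 0.1266]
side [341. 290.] 463 circ 0.516 0.0766 0.0224 med [0.5134 0.0793 0.1266]
side [192. 328.] 282 circ 0.6154 0.2631 0.0145 med [0.612  0.2654 0.1287]
[0.5187 0.0729 0.13  ]
[0.5567 0.0512 0.092 ]
[0.676  0.1225 0.13  ]
[ 0.5715 -0.0885  0.13  ]
```

```bash
python3 -c "
from h import *
tool([.5185,.073,.231])"
```

```text
t 0.1 pos [ 0.2258 -0.5283  0.2305] shift mm [ 5.054e+02 -4.379e+02  3.000e-01] rows units [ 1.2634e+00 -1.0948e+00  8.0000e-04]
tool y dir deg -66.9 z [-0.     0.002 -1.   ] q [-1.373  0.181  1.608 -0.     1.354 -0.206]
```

Two calls: first most of the way, then the rest.

drive_tool:
  plan:
    - [[0.8, -0.7, 0, 0], [0.8, -0.7, 0, 0], [0.8, -0.7, 0, 0], [0.8, -0.7, 0, 0], [0.8, -0.7, 0, 0], [0.8, -0.7, 0, 0], [0.8, -0.7, 0, 0], [0.8, -0.7, 0, 0], [0.8, -0.7, 0, 0], [0.8, -0.7, 0, 0], [0.8, -0.7, 0, 0], [0.8, -0.7, 0, 0]]
  jaw: 0

```text
time_s: 1.1
eef_pos: [0.4108, -0.143, 0.2311]
eef_rot: [-0.0, 0.979, 0.203, -0.0]
wrist_force: [0.5, 0.3, 0.1]
opening: 1.003
grasp_force: 0.0
```

drive_tool:
  plan:
    - [[0.4634, -0.3948, 0, 0], [0.4634, -0.3948, 0, 0], [0.4634, -0.3948, 0, 0], [0.4634, -0.3948, 0, 0], [0.4634, -0.3948, 0, 0], [0.4634, -0.3948, 0, 0], [0.4634, -0.3948, 0, 0], [0.4634, -0.3948, 0, 0], [0.4634, -0.3948, 0, 0], [0.4634, -0.3948, 0, 0]]

```text
time_s: 1.93
eef_pos: [0.5183, 0.0707, 0.231]
eef_rot: [0.0, 0.98, 0.199, -0.0]
wrist_force: [-0.1, 0.3, 0.2]
opening: 1.0
grasp_force: 0.0
```

```bash
python3 -c "
from h import *
tool([.5185,.073,.1])"
```

```text
t 1.9333 pos [0.5183 0.0707 0.231 ] shift mm [  1.2  -2.1 131. ] rows units [ 0.003  -0.0052  0.3275]
tool y dir deg -67.0 z [-0.001 -0.001 -1.   ] q [-9.100e-02  6.500e-02  1.736e+00 -1.000e-03  1.341e+00  1.078e+00]
```

drive_tool:
  plan:
    - [[0.003, -0.005, 0.06, 0], [0.003, -0.005, 0.12, 0], [0.003, -0.005, 0.18, 0], [0.003, -0.005, 0.22, 0], [0.003, -0.005, 0.26, 0], [0.003, -0.005, 0.29, 0], [0.003, -0.005, 0.31, 0], [0.003, -0.005, 0.325, 0], [0.003, -0.005, 0.325, 0], [0.003, -0.005, 0.325, 0]]

```text
time_s: 2.77
eef_pos: [0.5192, 0.0745, 0.1017]
eef_rot: [0.0, 0.98, 0.2, 0.0]
wrist_force: [-0.8, -0.4, -0.7]
opening: 0.999
grasp_force: 0.0
```

```bash
python3 - <<'E'
from h import *
tool([.5185,.073,.1])
p,d=ctrl.camera('side');a=cv2.resize(p[180:400,220:480],None,fx=2.5,fy=2.5);cv2.imwrite('pics/s1.png',a[:,:,::-1]);print(ctrl.get_obs()['wrist_force'])
E
```

```text
t 2.7667 pos [0.5192 0.0745 0.1017] shift mm [-1.2  1.1  1.7] rows units [-0.0031  0.0027  0.0042]
tool y dir deg -66.9 z [ 0. -0. -1.] q [-0.084  0.228  1.838 -0.     1.075  1.083]
[0.56512517 0.62849234 0.53639199]
```

View pics/s1.png

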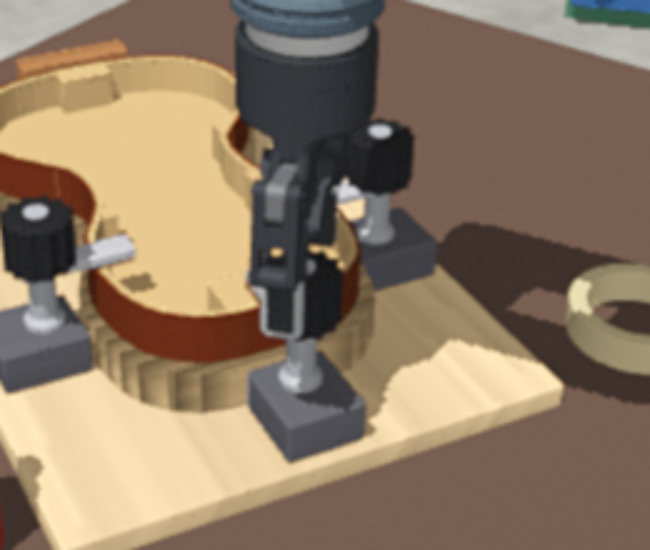

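The side view crop shows the near finger at about (285,300), standing beside the knob at (322,290) at a good height and with the arm clear below it. I'll close the gripper now.

drive_tool:
  plan:
    - [[-0.003, 0, 0.003, 0], [-0.003, 0, 0.003, 0], [-0.003, 0, 0.003, 0], [-0.003, 0, 0.003, 0], [-0.003, 0, 0.003, 0], [-0.003, 0, 0.003, 0], [-0.003, 0, 0.003, 0], [-0.003, 0, 0.003, 0], [-0.003, 0, 0.003, 0], [-0.003, 0, 0.003, 0], [-0.003, 0, 0.003, 0], [-0.003, 0, 0.003, 0]]
  jaw: 1

```text
time_s: 3.82
eef_pos: [0.5185, 0.0735, 0.1011]
eef_rot: [0.001, 0.98, 0.201, 0.001]
wrist_force: [-1.3, -4.5, 6.1]
opening: 0.52
grasp_force: 60.6
```

```bash
python3 -c "
from h import *
tool([.5185,.073,.1]);o=ctrl.get_obs();print(o['wrist_force'],o['torque'],o['opening'],o['grasp_force'])"
```

```text
t 3.8167 pos [0.5185 0.0735 0.1011] shift mm [-0.2  0.5  1.1] rows units [-0.0006  0.0011  0.0028]
tool y dir deg -66.9 z [ 0.001 -0.002 -1.   ] q [-0.085  0.226  1.841 -0.002  1.072  1.082]
[-1.31660422 -4.46815833  6.12633849] [-0.61968856  0.30939427  0.07765309] 0.5200972421715084 60.642356872558594
```

drive_tool:
  plan:
    - [[0, 0, 0, -0.04], [0, 0, 0, -0.08], [0, 0, 0, -0.12], [0, 0, 0, -0.16], [0, 0, 0, -0.2], [0, 0, 0, -0.24], [0, 0, 0, -0.28], [0, 0, 0, -0.32], [0, 0, 0, -0.36], [0, 0, 0, -0.4], [0, 0, 0, -0.43], [0, 0, 0, -0.46]]

```text
time_s: 4.82
eef_pos: [0.5189, 0.0733, 0.1011]
eef_rot: [0.001, 0.6, 0.8, -0.0]
wrist_force: [1.0, -5.4, 5.0]
opening: 0.52
grasp_force: 62.2
```

```bash
python3 - <<'E'
from h import *
tool([.5185,.073,.1]);o=ctrl.get_obs();print(o['wrist_force'],o['torque'],o['opening'],o['grasp_force'])
p,d=ctrl.camera('side');a=cv2.resize(p[180:400,220:480],None,fx=2.5,fy=2.5);cv2.imwrite('pics/s2.png',a[:,:,::-1])
E
```

```text
t 4.8167 pos [0.5189 0.0733 0.1011] shift mm [-0.1 -0.5  1.1] rows units [-0.0004 -0.0012  0.0029]
tool y dir deg 16.2 z [ 0.002 -0.002 -1.   ] q [-0.085  0.227  1.841 -0.002  1.072 -0.368]
[ 0.98763741 -5.42392988  5.04765468] [-0.89021994  0.00613124 -0.0312001 ] 0.5200312128431741 62.154189348220825
```

View pics/s2.png

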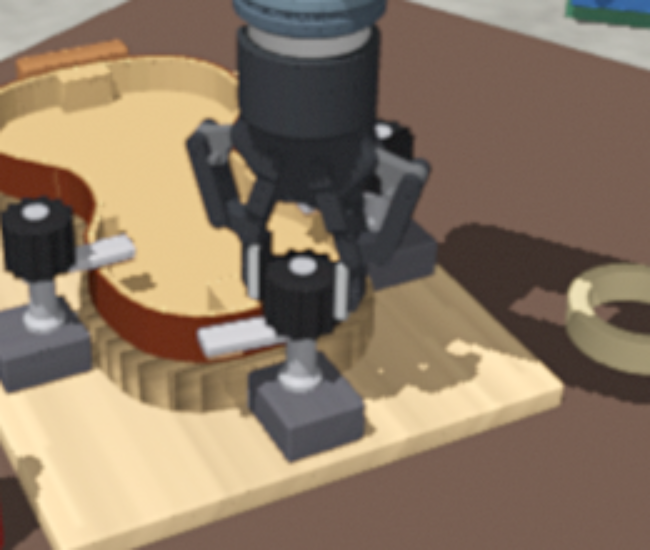

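The crop shows the arm, at about (240,335), swung clear of the violin along its outer edge, with the grip still square. I'll open the gripper and go up.

drive_tool:
  plan:
    - [[0, 0, 0, 0], [0, 0, 0, 0], [0, 0, 0, 0], [0, 0, 0, 0], [0, 0, 0, 0], [0, 0, 0, 0], [0, 0, 0, 0], [0, 0, 0, 0], [0, 0, 0, 0], [0, 0, 0, 0]]
  jaw: 0

```text
time_s: 5.7
eef_pos: [0.5178, 0.0743, 0.1001]
eef_rot: [0.0, 0.602, 0.798, -0.0]
wrist_force: [0.0, 0.5, -1.2]
opening: 1.002
grasp_force: 0.0
```

drive_tool:
  plan:
    - [[0, 0, -0.03, 0], [0, 0, -0.08, 0], [0, 0, -0.15, 0], [0, 0, -0.22, 0], [0, 0, -0.29, 0], [0, 0, -0.35, 0], [0, 0, -0.4, 0], [0, 0, -0.4, 0], [0, 0, -0.4, 0], [0, 0, -0.4, 0]]

```text
time_s: 6.53
eef_pos: [0.5173, 0.0744, 0.2597]
eef_rot: [-0.0, 0.602, 0.798, -0.0]
wrist_force: [0.5, 0.3, -0.9]
opening: 1.002
grasp_force: 0.0
```

```bash
python3 - <<'E'
from h import *
o=ctrl.get_obs();print(o['eef_pos'],o['wrist_force'],o['opening'])
p,d=ctrl.camera('side');a=cv2.resize(p[180:400,220:480],None,fx=2.5,fy=2.5);cv2.imwrite('pics/s3.png',a[:,:,::-1])
E
```

```text
[0.51732444 0.07436247 0.25974179] [ 0.49344337  0.28135038 -0.85652671] 1.0022868415145976
```

View pics/s3.png

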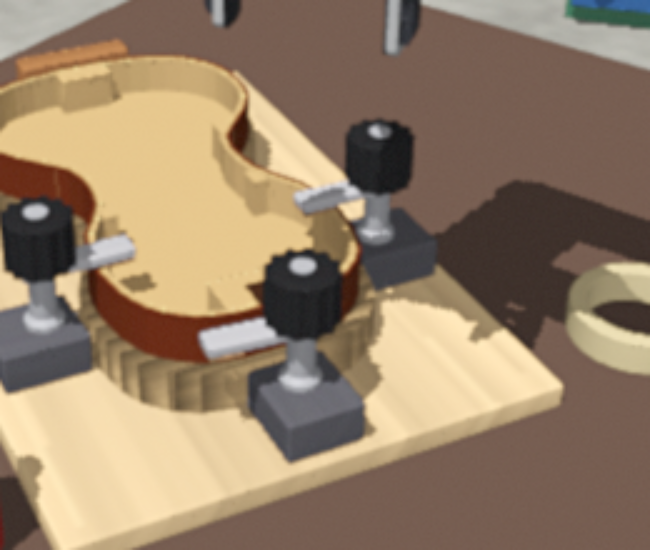

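The neck arm, at about (240,335), stayed where I left it after release. The other two arms still lie over the violin, and the gripper is clear of everything.

```bash
python3 -c "
from bench import ctrl
print(ctrl.hand_in())"
```

```text
the job is handed in; nothing more can be done
None
```

The neck-end knob was broken loose and turned about 83° anticlockwise (by the gripper's turn), its arm stayed clear of the violin after release, the other two knobs look unmoved, and the job was handed in at about 6.6 s; no verdict was shown.

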